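Fit the missing cover pin of the stirrer drive

TASK

One of the three locating pins that hold the cover of the stirrer drive case is missing: take the matching pin (the one with the tall round black knob) out of the white rack, bring it to the empty brass-collared hole in the cover, and lower it in by hand until its steel flange rests on the collar; do not just drop it in from above. Then let go, and leave the T-handled key and the flat-topped plug standing in the rack.

Things in the scene. Friction and masses are not known exactly. Their poses are not given: they have to be found in the camera images.
- pin: Loose pin, 120-210 g, upright in a 20 mm hole of the white rack (fixed, 70 x 215 mm, top 61 mm high; row of 3 along y, 75 mm apart). Origin: tip; z up its axis; at start x across the row. 6 mm tip, cone to 14 mm dia. shank at z=12 mm, 46 mm flange z=55-61, black knob 26 mm dia. z=61-101: grip it across the row (TCP at z=84 clears the flange). Lift straight up 60 mm to clear.
- hole (a point): Mouth of the only empty hole, on top of its brass collar (56 mm outside, hole 28 mm), 74 mm above the bench. z up, y along the row of 3 holes (80 mm apart), x across. Straight through the cover and a hidden coaxial 28 mm bore from 42 mm down; open to the bench. Grey case, fixed, 130 (x) x 260 mm (y). The other 2 holes hold fixed pins, knob tops 46 mm above the collars: keep fingers across the row.
- tkey: Steel T-handled key standing in the rack, to be left alone: 12 mm shank, 32 mm flange 50 mm above its lower tip, T-bar 60 mm long (along its y) whose top is 94 mm above the tip. Origin: lower tip, z up.
- plug: Flat-topped plug standing in the rack, to be left alone: 14 mm shank 30 mm long under a flat black disc 48 mm in diameter and 12 mm thick. Origin: lower tip, z up.
There are look-alikes about, which are no part of the job. Leave any purple or red look-alike of the pin alone.

How it is judged:
By the outcome, as a careful person would: the job done as asked, in the order asked, and still so for the second after the job is handed in, with the robot touching nothing.
It also fails if it takes over 40 s, if anything falls off the work surface, if the arm or the gripper's body presses on something with over 40 N, if the wrist force passes 120 N, or if a joint passes its speed limit or range.

ROBOT

A 7-joint arm with a two-finger parallel gripper is mounted at the origin on the work surface. World frame = base frame: x ahead of the robot, y to its left, z up, the work surface at z = 0. Lengths are in m, angles in rad, forces in N, time in s.
With the tool pointing down it reaches from about 0.425 to 0.825 m from the base axis. Payload 3.6 kg.
Tool frame: the origin (TCP) lies between the finger pads, 19 mm behind the fingertips; this is the grasp point; z points along the fingers, y is the line along which they close (so a half turn about z gives the same grasp; the last joint's range is limited). The gripper opens to 85 mm and grips with 20 to 120 N. Pads are 22 mm wide; open, the fingers measure 114 mm over their backs; the gripper's body (76 mm by 85 mm) begins 54 mm behind the grasp point. The pads swing forward as they close: fully open they stand 13 mm farther back than shut.
Start: joints at [-1.264, 0.615, -0.013, 1.423, 0.008, 1.103, -0.04], TCP at [0.212, 0.614, 0.25] pointing down, gripper open.
Joint ranges: [-3.12, 3.12], [-0.3, 2.06], [-1.34, 1.32], [0.26, 2.42], [-1.36, 4.5], [0.01, 1.98], [-2.84, 2.84]. Speed limits (rad/s): [2.79, 2.79, 3.14, 3.14, 3.14, 3.14, 3.14].

INTERFACE

Orientations are given as a rotation vector (axis times angle).
In Python, from plant import robot gives the robot as it stands. The module is installed in compiled form; this text tells all that it offers.
- The arm moves only by the tool arm_command, never from a script. Its argument "increments" is a list that holds one entry, the list of rows, each a list of 7 numbers: the shift along the tool's x, y, z in cm, then the turn, a rotation vector about the tool's x, y, z in rad, then the finger opening in cm, from 0 to 8.54. A call has 1 to 20 rows; each row is the pose to reach, as a shift and turn from the pose commanded when the call began, along the tool's axes at that moment; what a row does not reach only later rows make up. A row lasts 1/8 s, in which the tool goes at most 62.5 mm and 10.7 degrees, less where a joint would pass 70% of its speed; a pose out of reach is approached as far as the arm can. A call with a gripper value outside its range is refused whole. The fingers move at their own pace and stop on an object; "squeeze" is the grip in N (left out, the last holds). Time passes only in rows, so rows that repeat a pose let the fingers close. It gives the time, the measured TCP pose, the force, the opening and the grip force at its end, in the units of the state.
- robot.sense(): the state, without advancing time (a new reading comes with each control period).
- robot.camera(name): name is "scene" or "top" or "wrist"; returns the picture (400x640x3 uint8, red, green, blue); there is no depth.
- robot.camera_params(name): a dict with "fx", "fy", "cx", "cy" (pixels), "dist_coeffs" ([k1, k2, p1, p2, k3] as OpenCV has them; the pictures are not rectified), "R" (3x3) and "t" (3): a world point X has camera coordinates R X + t. Camera axes: x right, y down, z forward; pixel columns grow to the right and rows downward; lengths in m; the calibration is good to about 2 mm. A picture is of the moment at which its call begins: read the wrist's pose just before it. camera_params takes no time and is no camera call; for the wrist camera it gives the pose at the moment of the call.
- robot.finish_job(): hands the job in; it is judged then, once.
The state is a dict: "time_s": time; "joint_pos": joint angles; "dq": joint speeds; "joint_efforts": joint torques, N m; "eef_pos": TCP position; "eef_rot": TCP orientation; "contact_force": force on the tool from outside, world axes, zero at the start; "moment": the same for the moment, N m; "gripper_width": opening from 0.0 (shut) to 1.0 (fully open); "grasp_force": force on a finger pad.
Only numpy, scipy, OpenCV 4.12 (cv2) and the standard library are available. Lean on these libraries where they do the work, as an engineer would, in place of code of your own. Each camera call takes 0.05 s, during which the arm holds its last target. There are 200 camera calls.

## Working session

There is one attempt and no reset: what is moved stays moved. The work goes in short steps, Python scripts to look and compute and a tool call to move; the robot and the scene stay as the last step left them, time stands still between calls to the robot, and variables do not carry over. Pictures are saved under pics/ and viewed, at most 10 in all, crops included, and the job is handed in when it is done.

Besides the shell and the picture viewer there is one more tool, called after "Emit:" as a command line: name --argument value ..., lists and objects as JSON in quotes. arm_command: Moves the arm, as the interface text tells. Its arguments: {"type":"object","properties":{"increments":{"type":"array","items":{"type":"array","items":{"type":"array","items":{"type":"number"}}}},"squeeze":{"type":"number"}},"required":["increments"]}

```bash
mkdir -p pics
cat > h.py <<'E'
import numpy as np, cv2, json
from plant import robot
from scipy.spatial.transform import Rotation as Ro
def shot(n,f):
    p=robot.camera_params(n); im=robot.camera(n); cv2.imwrite(f'pics/{f}.png',im[:,:,::-1])
    np.save(f'pics/{f}.npy',im); json.dump({k:np.array(v).tolist() for k,v in p.items()},open(f'pics/{f}.json','w')); return im,p
def load(f): return np.load(f'pics/{f}.npy'),{k:np.array(v) for k,v in json.load(open(f'pics/{f}.json')).items()}
def K(p): return np.array([[p['fx'],0,p['cx']],[0,p['fy'],p['cy']],[0,0,1.]],float)
def ray(p,uv,z):
    uv=np.array(uv,float).reshape(-1,1,2)
    d=cv2.undistortPoints(uv,K(p),np.array(p['dist_coeffs'],float)).reshape(-1,2)
    R=np.array(p['R']);t=np.array(p['t']); c=-R.T@t
    w=np.c_[d,np.ones(len(d))]@R
    return c+w*((z-c[2])/w[:,2])[:,None]
def proj(p,X):
    R=np.array(p['R']);t=np.array(p['t'])
    return cv2.projectPoints(np.array(X,float).reshape(-1,1,3),cv2.Rodrigues(R)[0],t,K(p),np.array(p['dist_coeffs'],float))[0].reshape(-1,2)
E
python3 - <<'E'
from h import *
a,pa=shot('top','top0'); b,pb=shot('scene','sc0')
for p in (pa,pb): print(-np.array(p['R']).T@np.array(p['t']),p['fx'])
s=robot.sense(); print(s['eef_pos'],s['eef_rot'],s['time_s'],s['gripper_width'])
E
```

```text
[ 0.30119345 -0.05812878  0.9568041 ] 414.12381246018845
[ 0.82249762 -0.46160945  0.86911888] 428.62059200150065
[0.21210696 0.61371255 0.24894322] [-0.52011179 -3.09785014  0.00368501] 0.1 1.000662022591262
```

View pics/top0.png

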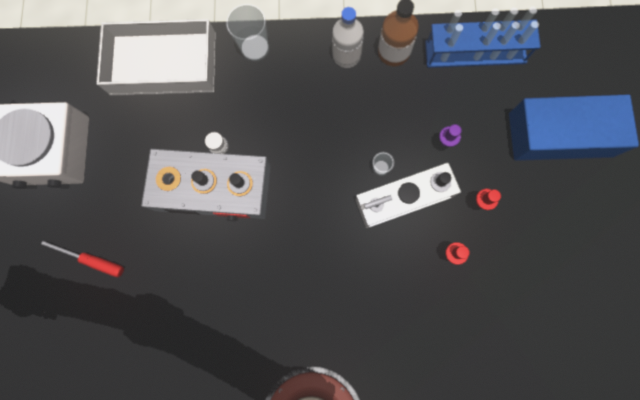

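View pics/sc0.png

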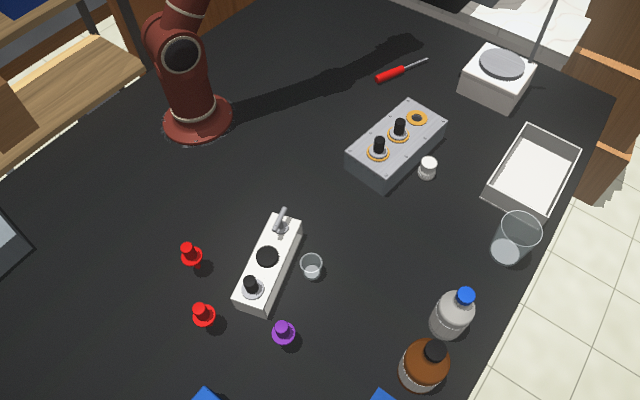

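The top view shows these candidates:
- Rack, left to right: T-key (377,204), plug as a flat black disc (409,193), and the black-knob pin (443,180).
- Look-alikes outside the rack: purple (451,135), red (489,198) and red (457,253).
- Fixed black-knob pins in the cover: (203,181) and (239,183).
- Empty collar: (168,179).

I choose the pin at (443,180), which is at (251,287) in the scene view.

Run:
```python
from h import *
def ell(im,box,lo,hi,minA=15):
    x0,y0,x1,y1=box; hsv=cv2.cvtColor(im[y0:y1,x0:x1],cv2.COLOR_RGB2HSV)
    m=cv2.inRange(hsv,lo,hi); cs=[c for c in cv2.findContours(m,cv2.RETR_EXTERNAL,cv2.CHAIN_APPROX_NONE)[0] if cv2.contourArea(c)>minA]
    for c in cs:
        (cx,cy),s,a=cv2.minAreaRect(c); yield (cx+x0,cy+y0),s,a,cv2.boxPoints(((cx+x0,cy+y0),s,a))
a,pa=load('top0'); b,pb=load('sc0')
for n,im,p,box in(('top',a,pa,(140,155,187,205)),('sc',b,pb,(404,105,432,130))):
    for c,s,_,_ in ell(im,box,(8,110,90),(28,255,255)): print(n,'collar',np.round(c,1),np.round(s,1),ray(p,c,.074).round(4))
for n,im,p,box in(('top',a,pa,(185,165,262,200)),('sc',b,pb,(360,110,412,165))):
    for c,s,_,_ in ell(im,box,(8,110,90),(28,255,255)): print(n,'other collars',np.round(c,1),np.round(s,1),ray(p,c,.074).round(4))
for n,im,p,box in(('top',a,pa,(345,155,470,235)),('sc',b,pb,(225,205,310,325))):
    for c,s,_,bx in ell(im,box,(0,0,120),(180,60,255),400): print(n,'rack',np.round(c,1),np.round(s,1));print(ray(p,bx,.061).round(4).tolist())
for n,im,p,box in(('top',a,pa,(432,168,455,192)),('top',a,pa,(396,180,422,206)),('sc',b,pb,(240,270,264,297)),('sc',b,pb,(250,243,284,272))):
    for c,s,_,_ in ell(im,box,(0,0,0),(180,255,60)): print(n,'black',np.round(c,1),np.round(s,1),ray(p,c,.09).round(4),ray(p,c,.073).round(4))
v=np.vstack([cv2.resize(a[150:230,345:475],None,fx=5,fy=5,interpolation=2)[:, :650]]); cv2.imwrite('pics/c1.png',v[:,:,::-1])
```

```text
top collar [168.  178.5] [21. 22.] [[0.5221 0.3039 0.074 ]]
sc collar [416.  117.5] [15. 20.] [[0.5248 0.3017 0.074 ]]
top other collars [209.8 183.9] [ 8.5 22.4] [[0.5071 0.211  0.074 ]]
sc other collars [377.4 154.2] [21.3 13.5] [[0.5129 0.1377 0.074 ]]
sc other collars [397.3 136. ] [21.8 12.4] [[0.5199 0.2173 0.074 ]]
sc other collars [408.5 117. ] [12.  5.] [[0.5084 0.2914 0.074 ]]
top rack [408.6 194.3] [ 35.5 100.4]
[[0.4763, -0.1079, 0.061], [0.547, -0.32, 0.061], [0.4707, -0.3399, 0.061], [0.4018, -0.131, 0.061]]
sc rack [271.1 259. ] [ 41.3 106.8]
[[0.4776, -0.338, 0.061], [0.4005, -0.1085, 0.061], [0.4972, -0.0947, 0.061], [0.5607, -0.32, 0.061]]
top black [439.7 181.6] [9.2 4.7] [[ 0.4935 -0.2866  0.09  ]] [[ 0.4973 -0.2911  0.073 ]]
sc black [250.4 284.3] [18.8 12.1] [[ 0.5027 -0.2965  0.09  ]] [[ 0.4957 -0.2929  0.073 ]]
sc black [266.8 256.7] [20.1 21.6] [[ 0.4886 -0.2321  0.09  ]] [[ 0.4813 -0.2271  0.073 ]]
```

View pics/c1.png

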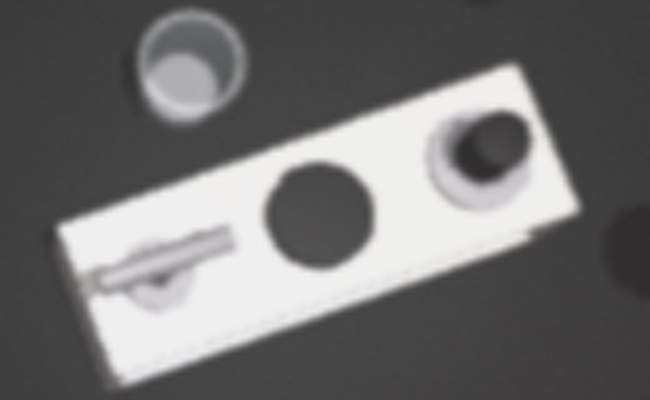

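The crop confirms the choice. In the rack, the tall round black knob with the white/steel flange is at crop (480,160), the flat disc is at (320,215), and the T-key is at (160,270).

Run:
```python
from h import *
a,pa=load('top0'); b,pb=load('sc0')
c=lambda u,v:(345+u/5-.4,150+v/5-.4)
fl=ray(pa,c(480,160),.067);kt=ray(pa,c(503,136),.107);pl=ray(pa,c(320,215),.073);e=ray(pa,[c(57,228),c(517,65)],.061)
print(fl,kt,pl,e,np.linalg.norm(e[1]-e[0]),np.linalg.norm(pl-fl))
d=e[0]-e[1]; print('rack row ang from y',np.degrees(np.arctan2(-d[0],d[1])))
d=np.array([.5199,.2173])-[.5129,.1377];print('case row',np.degrees(np.arctan2(-d[0],d[1])))
s=robot.sense(); R=Ro.from_rotvec(s['eef_rot']).as_matrix(); print(R.round(3), s['joint_pos'])
P=(fl+kt)[0]/2; P[2]=.2
print('tool shift to above pin cm',R.T@(P-s['eef_pos'])*100)
```

```text
[[ 0.49848126 -0.29459689  0.067     ]] [[ 0.49959045 -0.29427787  0.107     ]] [[ 0.47488768 -0.22248277  0.073     ]] [[ 0.47485207 -0.10930917  0.061     ]
 [ 0.54243742 -0.31573422  0.061     ]] 0.21720745979045214 0.0761124438858968
rack row ang from y 18.128896581347256
case row -5.025645091941348
[[-0.945  0.327 -0.001]
 [ 0.327  0.945 -0.002]
 [-0.    -0.002 -1.   ]] [-1.26449088  0.61581824 -0.01264865  1.4247791   0.00809935  1.1034222
 -0.04037233]
tool shift to above pin cm [-56.77818744 -76.45301453   5.07674748]
```

Run:
```python
from h import *
s=robot.sense(); R=Ro.from_rotvec(s['eef_rot']).as_matrix(); p=s['eef_pos']
a0,r0=np.arctan2(p[1],p[0]),np.hypot(p[0],p[1]); q=np.array([.499,-.2945]);a1,r1=np.arctan2(q[1],q[0]),np.hypot(*q)
Rt=np.c_[[np.sin(np.radians(18.1))*1,-np.cos(np.radians(18.1)),0],[np.cos(np.radians(18.1)),np.sin(np.radians(18.1)),0],[0,0,-1]]
for cand in (Rt,Rt@np.diag([-1,-1,1])): print(np.linalg.det(cand),Ro.from_matrix(R.T@cand).as_rotvec())
for f in np.linspace(0,1,20)[1:]:
    a=a0+f*(a1-a0);r=r0+f*(r1-r0); X=np.array([r*np.cos(a),r*np.sin(a),.25-.05*max(0,f-.7)/.3])
    print((R.T@(X-p)*100).round(1).tolist())
```

```text
Traceback (most recent call last):
  File "scipy/spatial/transform/_rotation.pyx", line 1143, in scipy.spatial.transform._rotation.Rotation.from_matrix
ValueError: Non-positive determinant (left-handed or null coordinate frame) in rotation matrix 0: [[-6.04063822e-01 -7.96935944e-01  1.19116852e-05]
 [-7.96933675e-01  6.04062138e-01  2.37707296e-03]
 [ 1.90157028e-03 -1.42641095e-03  9.99997175e-01]].
```

```bash
cat >> h.py <<'E'
def down(deg):
    s,c=np.sin(np.radians(deg)),np.cos(np.radians(deg)); return np.c_[[-s,c,0],[c,s,0],[0,0,-1]]
def arc(p,R,q,deg,n,zmid,zend,cut=.7):
    a0,r0=np.arctan2(p[1],p[0]),np.hypot(p[0],p[1]);a1,r1=np.arctan2(q[1],q[0]),np.hypot(q[0],q[1])
    print('rot',Ro.from_matrix(R.T@down(deg)).as_rotvec().round(3).tolist())
    for f in np.linspace(0,1,n+1)[1:]:
        a=a0+f*(a1-a0);r=r0+f*(r1-r0); X=np.array([r*np.cos(a),r*np.sin(a),zmid+(zend-zmid)*max(0,f-cut)/(1-cut)])
        print((R.T@(X-p)*100).round(1).tolist())
E
python3 - <<'E'
from h import *
s=robot.sense(); R=Ro.from_rotvec(s['eef_rot']).as_matrix()
arc(s['eef_pos'],R,[.499,-.2945],18.1,19,.25,.2)
E
```

```text
rot [-0.002, 0.001, 0.922]
[-6.0, -0.6, -0.1]
[-11.9, -1.8, -0.1]
[-17.6, -3.6, -0.1]
[-23.1, -5.8, -0.1]
[-28.4, -8.6, -0.1]
[-33.3, -11.8, -0.1]
[-37.9, -15.4, -0.1]
[-42.1, -19.4, -0.1]
[-45.8, -23.8, -0.0]
[-49.2, -28.4, -0.0]
[-52.1, -33.4, -0.0]
[-54.4, -38.5, -0.0]
[-56.3, -43.8, -0.0]
[-57.7, -49.2, 0.6]
[-58.5, -54.7, 1.5]
[-58.9, -60.3, 2.4]
[-58.7, -65.7, 3.3]
[-58.0, -71.2, 4.2]
[-56.8, -76.5, 5.1]
```

Emit:
arm_command --increments '[[[-6,-0.6,0,0,0,0.05,8.5],[-11.9,-1.8,0,0,0,0.1,8.5],[-17.6,-3.6,0,0,0,0.15,8.5],[-23.1,-5.8,0,0,0,0.2,8.5],[-28.4,-8.6,0,0,0,0.25,8.5],[-33.3,-11.8,0,0,0,0.3,8.5],[-37.9,-15.4,0,0,0,0.35,8.5],[-42.1,-19.4,0,0,0,0.4,8.5],[-45.8,-23.8,0,0,0,0.45,8.5],[-49.2,-28.4,0,0,0,0.5,8.5],[-52.1,-33.4,0,0,0,0.55,8.5],[-54.4,-38.5,0,0,0,0.6,8.5],[-56.3,-43.8,0,0,0,0.65,8.5],[-57.7,-49.2,0.6,0,0,0.7,8.5],[-58.5,-54.7,1.5,0,0,0.75,8.5],[-58.9,-60.3,2.4,0,0,0.8,8.5],[-58.7,-65.7,3.3,0,0,0.85,8.5],[-58,-71.2,4.2,0,0,0.9,8.5],[-56.8,-76.5,5.1,0,0,0.922,8.5],[-56.8,-76.5,5.1,0,0,0.922,8.5]]]'

```text
time_s: 2.6
eef_pos: [0.4944, -0.3, 0.1982]
eef_rot: [-1.857, -2.531, 0.008]
contact_force: [0.3, 0.1, -0.5]
gripper_width: 0.995
grasp_force: 0.0
```

Run:
```python
from h import *
s=robot.sense(); print(s['eef_pos'],s['eef_rot'],s['time_s'],s['joint_pos'])
im,p=shot('wrist','w1'); print(proj(p,[[.499,-.2945,.107],[.499,-.2945,.061]]))
```

```text
[ 0.49440846 -0.30002361  0.19819211] [-1.85704311 -2.53129421  0.00771732] 2.6 [ 0.34024009  0.569462    0.26095554  1.70762997 -0.1738391   0.88998082
  0.97680182]
[[323.47088878 203.08886127]
 [322.35350956 189.16008431]]
```

View pics/w1.png

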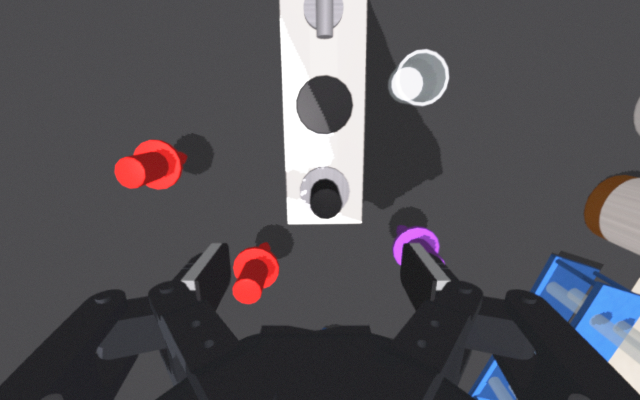

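The wrist view shows the pin knob at (326,205) and its flange at (326,188), within 3 px of prediction. A red look-alike at (250,270) and a purple one at (417,248) are near the fingers, so I'll check clearance.

Run:
```python
from h import *
s=robot.sense(); R=Ro.from_rotvec(s['eef_rot']).as_matrix(); print(s['eef_pos'],s['time_s'],np.degrees(np.arctan2(R[1,1],R[0,1])))
im,p=load('w1')
print('knob',ray(p,(326,204),.107),'flange',ray(p,(326,189),.067))
P=np.array([.499,-.2945])
A=down(18.1)[:2,:2]
for n,uv in(('purple',(415,246)),('red',(256,269)),('purpletop',(430,262)),('redtop',(247,291))):
  for z in (.006,.05): print(n,z,((ray(p,uv,z)[0,:2]-P)@A).round(3))
```

```text
[ 0.49712986 -0.29655129  0.198419  ] 2.65 17.781829892522456
knob [[ 0.50109892 -0.29460874  0.107     ]] flange [[ 0.50155654 -0.29201424  0.067     ]]
purple 0.006 [-0.084  0.111]
purple 0.05 [-0.064  0.095]
red 0.006 [-0.113 -0.081]
red 0.05 [-0.088 -0.07 ]
purpletop 0.006 [-0.106  0.132]
purpletop 0.05 [-0.082  0.113]
redtop 0.006 [-0.144 -0.094]
redtop 0.05 [-0.115 -0.082]
```

Emit:
arm_command --increments '[[[0,0.1,4,0,0,0,8.5],[0,0.1,8,0,0,0,8.5],[0,0.1,10.7,0,0,0,8.5],[0,0.1,10.7,0,0,0,8.5],[0,0.1,10.7,0,0,0,8.5],[0,0.1,10.7,0,0,0,4],[0,0.1,10.7,0,0,0,2],[0,0.1,10.7,0,0,0,1],[0,0.1,10.7,0,0,0,1],[0,0.1,10.7,0,0,0,1],[0,0.1,10.7,0,0,0,1],[0,0.1,10.7,0,0,0,1]]]' --squeeze 50

```text
time_s: 4.15
eef_pos: [0.5004, -0.2942, 0.0926]
eef_rot: [1.844, 2.543, 0.0]
contact_force: [-1.4, 0.4, 6.3]
gripper_width: 0.29
grasp_force: 49.3
```

Emit:
arm_command --increments '[[[0,0,-1,0,0,0,1],[0,0,-3,0,0,0,1],[0,0,-6,0,0,0,1],[0,0,-10,0,0,0,1],[0,0,-14,0,0,0,1],[0,0,-16,0,0,0,1],[0,0,-16,0,0,0,1],[0,0,-16,0,0,0,1]]]'

```text
time_s: 5.15
eef_pos: [0.4994, -0.2932, 0.2506]
eef_rot: [-1.842, -2.541, 0.0]
contact_force: [1.0, 0.2, -2.4]
gripper_width: 0.296
grasp_force: 49.2
```

Run:
```python
from h import *
s=robot.sense(); R=Ro.from_rotvec(s['eef_rot']).as_matrix(); print(s['eef_pos'],s['gripper_width'],s['grasp_force'],s['contact_force'])
arc(s['eef_pos'],R,[.518,.255],-5,12,.25,.22)
im,p=shot('wrist','w2')
```

```text
[ 0.49941854 -0.29321516  0.25058598] 0.2964652052319795 49.200502038002014 [ 0.98421888  0.18987506 -2.4042527 ]
rot [-0.003, -0.002, 0.403]
[3.3, 3.4, 0.1]
[6.9, 6.6, 0.1]
[10.7, 9.4, 0.1]
[14.8, 11.9, 0.1]
[19.0, 14.1, 0.1]
[23.4, 15.9, 0.1]
[27.9, 17.4, 0.1]
[32.6, 18.4, 0.1]
[37.3, 19.1, 0.6]
[42.0, 19.4, 1.5]
[46.8, 19.3, 2.3]
[51.5, 18.8, 3.1]
```

View pics/w2.png

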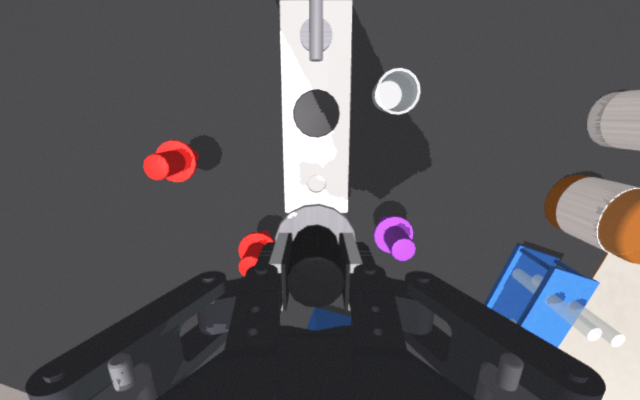

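The pin is held upright: its flange is at (315,240), its tip at (317,183), and the T-key and plug still stand in the rack. Next I carry it over.

Emit:
arm_command --increments '[[[3.3,3.4,0,0,0,0.03,1],[6.9,6.6,0,0,0,0.07,1],[10.7,9.4,0,0,0,0.1,1],[14.8,11.9,0,0,0,0.13,1],[19,14.1,0,0,0,0.17,1],[23.4,15.9,0,0,0,0.2,1],[27.9,17.4,0,0,0,0.23,1],[32.6,18.4,0,0,0,0.27,1],[37.3,19.1,0,0,0,0.3,1],[42,19.4,0,0,0,0.34,1],[46.8,19.3,0,0,0,0.37,1],[51.5,18.8,0,0,0,0.4,1],[51.5,18.8,0,0,0,0.4,1],[51.5,18.8,0,0,0,0.4,1],[51.5,18.8,0,0,0,0.4,1]]]'

```text
time_s: 7.08
eef_pos: [0.5194, 0.2521, 0.2515]
eef_rot: [2.315, 2.122, -0.002]
contact_force: [0.5, -0.2, -2.3]
gripper_width: 0.288
grasp_force: 49.3
```

Run:
```python
from h import *
s=robot.sense(); R=Ro.from_rotvec(s['eef_rot']).as_matrix(); print(s['eef_pos'],s['contact_force'],R.round(3).tolist())
im,p=shot('wrist','w3')
hsv=cv2.cvtColor(im,cv2.COLOR_RGB2HSV); m=cv2.inRange(hsv,(8,110,90),(28,255,255))
for c in cv2.findContours(m,0,1)[0]:
    if cv2.contourArea(c)>100:
        e=cv2.fitEllipse(c); print(cv2.contourArea(c),np.round(e[0],1),np.round(e[1],1),ray(p,e[0],.074).round(4))
im2,p2=load('w2'); print('tip w2',ray(p2,(317,183),.164),'tcp w2 .4994 -.2932')
print('expected tip px now',proj(p,s['eef_pos']-np.array([0,0,.0866])))
```

```text
[0.51936281 0.25207544 0.25150425] [ 0.49475815 -0.15929202 -2.34568736] [[0.087, 0.996, -0.001], [0.996, -0.087, -0.002], [-0.002, -0.0, -1.0]]
303.5 [314.2 207.3] [45.6 47.4] [[0.5161 0.226  0.074 ]]
2200.5 [315.  132.3] [52.4 53.5] [[0.524  0.3056 0.074 ]]
tip w2 [[ 0.49406406 -0.27277698  0.164     ]] tcp w2 .4994 -.2932
expected tip px now [[314.97500962 209.65933015]]
```

View pics/w3.png

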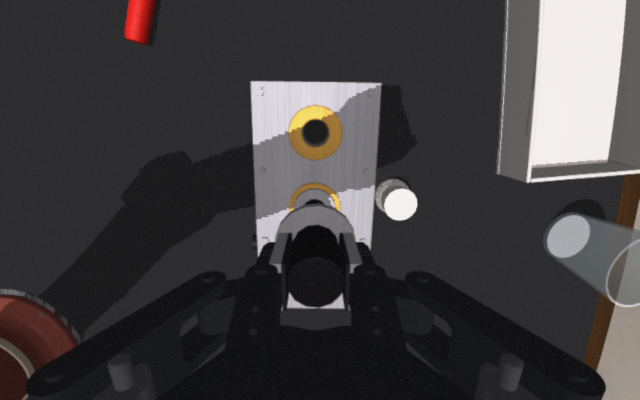

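The empty collar is at (315,132), and it sits 80 mm from its neighbour, as it should. The held pin is upright in the fingers. I move it over the hole.

Emit:
arm_command --increments '[[[3,0,2,0,0,0,1],[5.1,0,4,0,0,0,1],[5.1,0,6,0,0,0,1],[5.1,0,6.5,0,0,0,1],[5.1,0,6.5,0,0,0,1],[5.1,0,6.5,0,0,0,1],[5.1,0,6.5,0,0,0,1]]]'

```text
time_s: 8.0
eef_pos: [0.5236, 0.3047, 0.1879]
eef_rot: [2.313, 2.125, 0.003]
contact_force: [-0.1, -0.0, -2.2]
gripper_width: 0.291
grasp_force: 49.4
```

Run:
```python
from h import *
s=robot.sense(); print(s['eef_pos'],s['contact_force'])
im,p=shot('wrist','w4'); b,pb=shot('scene','sc4'); a,pa=shot('top','top4')
print(robot.sense()['eef_pos'])
for n,q in(('w',p),('s',pb),('t',pa)): print(n,proj(q,[s['eef_pos']-[0,0,.0866],s['eef_pos']-[0,0,.0256],[.524,.3045,.074]]).round(1).tolist())
r=lambda i,x,y:cv2.resize(i[y:y+100,x:x+130],(390,300),interpolation=2)
cv2.imwrite('pics/c4.png',np.vstack([np.hstack([r(b,355,50),r(a,105,130)]),np.hstack([cv2.resize(im[120:320,190:450],(390,300)),r(b,225,210)])])[:,:,::-1])
```

```text
[0.52364785 0.30474455 0.1879303 ] [-0.12305526 -0.04406686 -2.22949927]
[0.52323346 0.3048674  0.18741781]
w [[314.8, 209.9], [314.9, 242.7], [315.2, 200.5]]
s [[417.9, 109.0], [421.9, 90.8], [416.3, 116.8]]
t [[162.6, 174.8], [150.0, 167.5], [167.8, 177.7]]
```

View pics/c4.png

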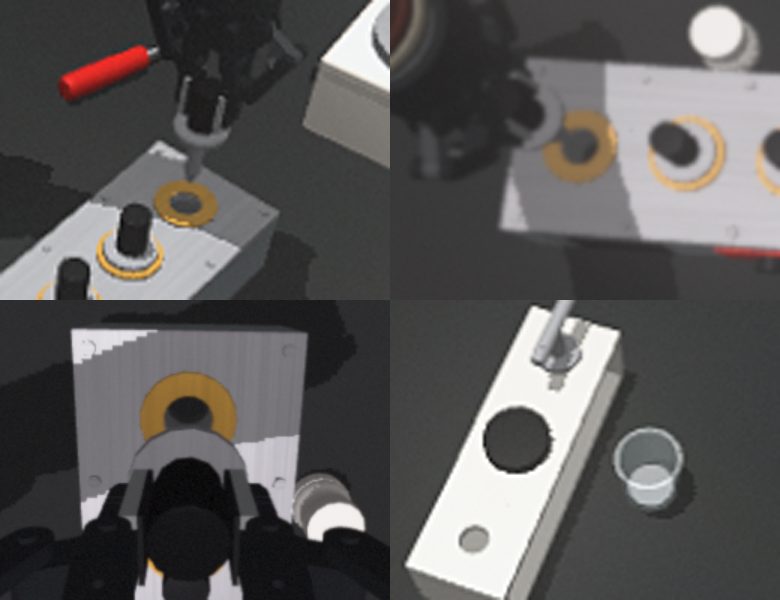

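The pin is upright with its tip over the collar in all three views: scene tip (419,111), hole (416,117). In the wrist view they line up left to right, so I lower it in by hand.

Emit:
arm_command --increments '[[[0,0,1,0,0,0,1],[0,0,2,0,0,0,1],[0,0,2.7,0,0,0,1],[0,0,3.3,0,0,0,1],[0,0,4,0,0,0,1],[0,0,4.5,0,0,0,1],[0,0,4.5,0,0,0,1]]]'

```text
time_s: 9.02
eef_pos: [0.5229, 0.3047, 0.1415]
eef_rot: [-2.313, -2.126, 0.001]
contact_force: [-0.3, 0.2, -1.7]
gripper_width: 0.291
grasp_force: 49.4
```

Emit:
arm_command --increments '[[[0,0,0.7,0,0,0,1],[0,0,1.4,0,0,0,1],[0,0,2,0,0,0,1],[0,0,2.6,0,0,0,1],[0,0,3,0,0,0,1],[0,0,3.2,0,0,0,1],[0,0,3.2,0,0,0,1]]]'

```text
time_s: 9.9
eef_pos: [0.5231, 0.3048, 0.1099]
eef_rot: [-2.313, -2.126, 0.0]
contact_force: [0.5, 0.0, -1.3]
gripper_width: 0.285
grasp_force: 49.4
```

Emit:
arm_command --increments '[[[0,0,0.1,0,0,0,1],[0,0,0.2,0,0,0,1],[0,0,0.3,0,0,0,1],[0,0,0.35,0,0,0,1],[0,0,0.4,0,0,0,1],[0,0,0.4,0,0,0,1]]]'

```text
time_s: 10.65
eef_pos: [0.5231, 0.3048, 0.106]
eef_rot: [2.313, 2.126, -0.0]
contact_force: [-0.1, -0.2, -3.2]
gripper_width: 0.287
grasp_force: 49.4
```

Emit:
arm_command --increments '[[[0,0,0.05,0,0,0,1],[0,0,0.1,0,0,0,1],[0,0,0.15,0,0,0,1],[0,0,0.2,0,0,0,1],[0,0,0.2,0,0,0,1]]]'

```text
time_s: 11.28
eef_pos: [0.5232, 0.3049, 0.1056]
eef_rot: [-2.312, -2.126, -0.001]
contact_force: [-2.7, -0.5, 8.6]
gripper_width: 0.289
grasp_force: 50.5
```

The TCP stopped at 0.1056, exactly the expected seating height, with the force rising to 8.6 N. The flange is on the collar, so I release and retreat.

Emit:
arm_command --increments '[[[0,0,-0.1,0,0,0,1],[0,0,-0.1,0,0,0,4],[0,0,-0.1,0,0,0,6],[0,0,-0.1,0,0,0,8],[0,0,-0.1,0,0,0,8],[0,0,-0.1,0,0,0,8],[0,0,-2,0,0,0,8],[0,0,-5,0,0,0,8],[0,0,-9,0,0,0,8],[0,0,-13,0,0,0,8],[0,0,-13,0,0,0,8],[0,0,-13,0,0,0,8]]]'

```text
time_s: 12.78
eef_pos: [0.5226, 0.3046, 0.2335]
eef_rot: [-2.312, -2.126, 0.002]
contact_force: [-0.7, -0.1, -1.0]
gripper_width: 0.938
grasp_force: 0.0
```

Run:
```python
from h import *
s=robot.sense(); print(s['eef_pos'],s['contact_force'],s['gripper_width'],s['time_s'])
im,p=shot('wrist','w5'); b,pb=shot('scene','sc5'); a,pa=shot('top','top5')
r=lambda i,x,y:cv2.resize(i[y:y+100,x:x+130],(390,300),interpolation=2)
cv2.imwrite('pics/c5.png',np.vstack([np.hstack([r(b,340,70),r(a,140,130)]),np.hstack([cv2.resize(im[100:300,190:450],(390,300)),r(b,225,210)])])[:,:,::-1])
```

```text
[0.52256927 0.30463837 0.23345235] [-0.72057279 -0.0889113  -0.98580741] 0.9381175772711509 12.775
```

View pics/c5.png

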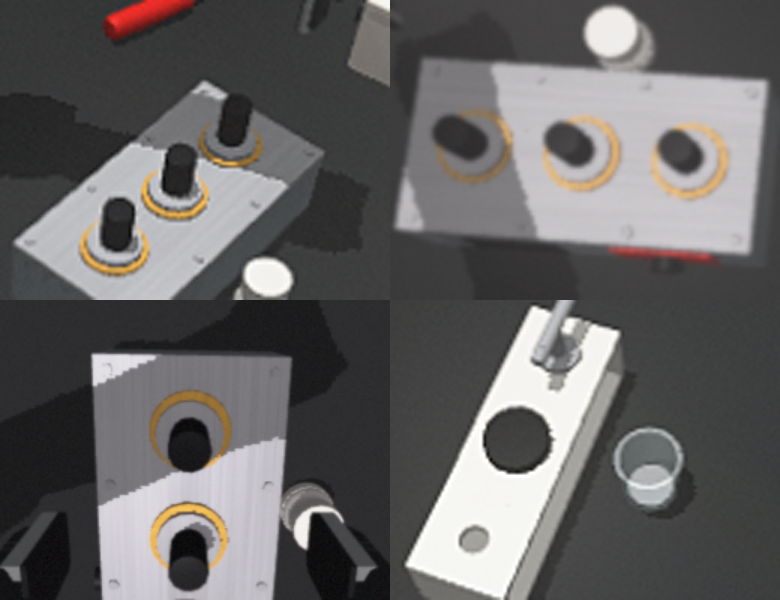

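The pin stands upright and seated in its collar (crop (235,140)), at the same height as the fixed pins. The T-key and plug still stand in the rack, and the gripper is clear.

```bash
python3 -c "
from plant import robot
print(robot.finish_job())"
```

```text
the job is handed in; nothing more can be done
None
```

The pin was lowered by hand into the empty hole until its flange rested on the collar, then released; the T-key and plug still stand in the rack, and the job was handed in at about 13 s.

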